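Start the toast and show which jam and spoon go with it

TASK

The bread is already in the toaster: with your fingertips, press its lever gently all the way down. While it toasts, show me what to have on it: point down at the lid of the jam jar, fingertips two or three centimetres above its middle, keep pointing for about two seconds, then point in the same way at the teaspoon that goes with it, and finish while still pointing at the teaspoon. Touch neither the jar, the spoon nor the bread, pinch and lift nothing, and leave the toaster and everything else standing where it is.

Things in the scene. Friction and masses are not known exactly. Their poses are not given: they have to be found in the camera images.
- toaster: Cream and grey toaster, loose on the worktop (about 1.4 kg), body 174 mm wide, 282 mm long, 188 mm high. Its origin lies at worktop height, beside the toaster, which spans x -204 to -30 mm and y -129 to +153 mm in this frame (z up). The lever end is the end face at y = -129 mm and looks roughly towards the robot. At the start two bread slices stick up out of the slots by 40 mm; they ride on the lever's carriage and sink into the slots with it
- toaster_lever (a joint): How far the lever is pressed down, m: about 0 when raised, 0.065 at its lower stop. It slides vertically against about 1 N of friction, has no return spring, and stays where it is left
- lever_top (a point): Middle of the upper face of the toaster's black lever tab, moving with it; axes as the toaster's. The tab is 40 mm wide (along x), stands 24 mm out from the end face (along -y; this point is 13 mm out) and is 13 mm thick; its top is 154 mm above the worktop when raised and 89 mm when fully down. The toaster's body goes on up to 188 mm right behind it, so a tool leaning back from the toaster by some 25 degrees keeps the gripper clear of it
- jam_lid (a point): Middle of the top of the yellow lid of the jam jar: a squat round glass jar of red jam, 68 mm wide, 84 mm high, lid 61 mm wide; z up. It stands beside a tomato tin, on either side of it
- jam_jar: The jam jar itself (see jam_lid); origin at the middle of its underside, z up
- teaspoon: Steel teaspoon lying on the worktop to the right of the jar and the tin, roughly pointing away from the robot, 138 mm long (along its x), 28 mm wide, 12 mm high; origin under its middle, z up. It is the shorter of the two pieces of cutlery: a fork lies beside it
- fork: Steel fork, 205 mm long (along its x), 28 mm wide, 16 mm high, lying beside the teaspoon, 45 to 55 mm off, on its right; origin under its middle. Leave it alone
- tomato_tin: Tin of tomatoes with a red, white and yellow label, 74 mm wide, 107 mm high; origin at the middle of its underside. Leave it alone
- mug: Cream mug, 78 mm wide, 111 mm with its handle, 100 mm high; origin at the middle of its underside. It stands behind the jar and the tin. Leave it alone
- bread: The two slices of bread in the toaster, each 104 mm wide, 100 mm high, 17 mm thick, one in each slot; origin between them at their lower edge, axes as the toaster's. Do not touch them

How it is judged:
By the outcome, as a careful person would: the job done as asked, in the order asked, and still so for the second after the job is handed in, with the robot touching nothing.
It also fails if it takes over 58 s, if anything falls off the work surface, if the arm or the gripper's body presses on something with over 40 N, if the wrist force passes 120 N, or if a joint passes its speed limit or range.

ROBOT

A 6-joint arm with a two-finger parallel gripper is mounted at the origin on a cart in front of the work surface, level with it; the furniture and walls round the work are solid. World frame = base frame: x ahead of the robot, y to its left, z up, the work surface at z = 0. Lengths are in m, angles in degrees, forces in N, time in s.
With the tool pointing down it reaches from about 0.4 to 0.825 m from the base axis. Payload 7 kg.
Tool frame: the origin (TCP) lies midway between the tips of the shut fingers; the grasp point (between the pads) lies 19 mm behind it; z points along the fingers, y is the line along which they close (so a half turn about z gives the same grasp; the last joint's range is limited). The gripper opens to 88 mm and grips with 3 to 60 N. Pads are 19 mm wide; open, the fingers measure 130 mm over their backs; the gripper's body (78 mm by 193 mm) begins 47 mm behind the grasp point.
Start: joints at [90.934, 20.546, 0.682, 0, -70.136, -16.507], TCP at [0.181, 0.65, 0.227] pointing down, gripper open.
Joint ranges: [-176.03, 176.03], [-82.01, 121.73], [-58.28, 71.71], [-173.87, 95.51], [-174.79, -0.11], [-173.66, 173.66]. Speed limits (degrees/s): [136.94, 136.94, 172.46, 180, 180, 180].

INTERFACE

Orientations are given as [roll, pitch, yaw] about the fixed x, y, z axes, in that order (R = Rz(yaw) Ry(pitch) Rx(roll)).
In Python, from plant import ctrl, viewer, close_job gives the robot as it stands. The module is installed in compiled form; this text tells all that it offers.
- The arm moves only by the tool step_arm, never from a script. Its argument "moves" is a list that holds one entry, the list of rows, each a list of 5 numbers: the shift along the world's x, y, z in cm, then the turn about the world's z in rad, then the finger opening in cm, from 0 to 8.76. In form: [[[tx, ty, tz, twist, grip], ...]]. A call has 1 to 10 rows; each row shifts and turns the commanded pose from where the row before left it; what a row does not reach is not made up. A row lasts 1/10 s, in which the tool goes at most 50 mm and 8.59 degrees, less where a joint would pass 70% of its speed; a pose out of reach is approached as far as the arm can. A call with a gripper value outside its range is refused whole. The fingers move at their own pace and stop on an object; the grip force is fixed at half the most. Time passes only in rows, so rows that do not move let the fingers close. It gives the time, the measured TCP pose, the force, the opening and the grip force at its end, in the units of the state.
- ctrl.get_obs(): the state, without advancing time (a new reading comes with each control period).
- viewer.snapshot(name): name is "scene" or "top" or "wrist"; returns (picture, depth): 400x640x3 uint8, blue, green, red; 400x640 float32, m along the optical axis (not along the pixel's ray), 0 where there is no reading.
- viewer.camera_info(name): a dict with "camera_matrix" (3x3 intrinsics, pixels), "eye" and "orientation" of the camera in the world. Camera axes: x right, y down, z forward; pixel columns grow to the right and rows downward; lengths in m; the calibration is good to about 2 mm. A picture is of the moment at which its call begins: read the wrist's pose just before it. camera_info takes no time and is no camera call; for the wrist camera it gives the pose at the moment of the call.
- close_job(): hands the job in; it is judged then, once.
The state is a dict: "clock": time; "joint_pos": joint angles; "qvel": joint speeds; "tau": joint torques, N m; "tool_pos": TCP position; "orientation": TCP orientation; "force": force on the tool from outside, world axes, zero at the start; "moment": the same for the moment, N m; "opening": finger opening in m; "gripper_force": force on a finger pad.
Only numpy, scipy, OpenCV 4.12 (cv2) and the standard library are available. Lean on these libraries where they do the work, as an engineer would, in place of code of your own. Each camera call takes 0.05 s, during which the arm holds its last target. There are 200 camera calls.

## Working session

There is one attempt and no reset: what is moved stays moved. The work goes in short steps, Python scripts to look and compute and a tool call to move; the robot and the scene stay as the last step left them, time stands still between calls to the robot, and variables do not carry over. Pictures are saved under pics/ and viewed, at most 10 in all, crops included, and the job is handed in when it is done.

Besides the shell and the picture viewer there is one more tool, called by a JSON object that holds its "fn" and its "kwargs". step_arm: Moves the arm, as the interface text tells. Its arguments: {"type":"object","properties":{"moves":{"type":"array","items":{"type":"array","items":{"type":"array","items":{"type":"number"}}}}},"required":["moves"]}

```bash
mkdir -p pics; cat > h.py <<'E'
import numpy as np, cv2
from plant import ctrl, viewer, close_job
from scipy.spatial.transform import Rotation as R
def snap(n,f):
    im,d=viewer.snapshot(n); cv2.imwrite(f'pics/{f}.png',im); np.savez(f'{f}.npz',im=im,d=d); return im,d
E
python3 - <<'E'
from h import *
o=ctrl.get_obs(); print({k:o[k] for k in ('clock','tool_pos','orientation','opening','force')})
for n in ('scene','top','wrist'):
    i=viewer.camera_info(n); print(n,i); snap(n,n+'0')
E
```

```text
{'clock': 0.0, 'tool_pos': array([0.18109629, 0.6497423 , 0.2256275 ]), 'orientation': array([ 1.79905407e+02, -8.79198466e-03, -1.55777781e+01]), 'opening': 0.08758513491604161, 'force': array([ 0.1310234 , -0.50385291,  0.13134517])}
scene {'camera_matrix': array([[466.6217874 ,   0.        , 319.59218907],
       [  0.        , 466.6217874 , 206.96388772],
       [  0.        ,   0.        ,   1.        ]]), 'eye': array([-0.19730169, -0.60480693,  0.70686082]), 'orientation': array([-122.78708768,    0.25635659,  -54.54354007])}
top {'camera_matrix': array([[379.18013951,   0.        , 320.79036917],
       [  0.        , 379.18013951, 191.55285818],
       [  0.        ,   0.        ,   1.        ]]), 'eye': array([ 0.4221748 , -0.06299449,  0.97830175]), 'orientation': array([-174.34553594,   -1.0441564 ,  -89.08945554])}
wrist {'camera_matrix': array([[277.4437934 ,   0.        , 318.39194618],
       [  0.        , 277.4437934 , 200.31513599],
       [  0.        ,   0.        ,   1.        ]]), 'eye': array([0.25386684, 0.63011269, 0.38444648]), 'orientation': array([ 1.63548434e+02, -8.70395437e-02, -1.05561608e+02])}
```

View pics/scene0.png

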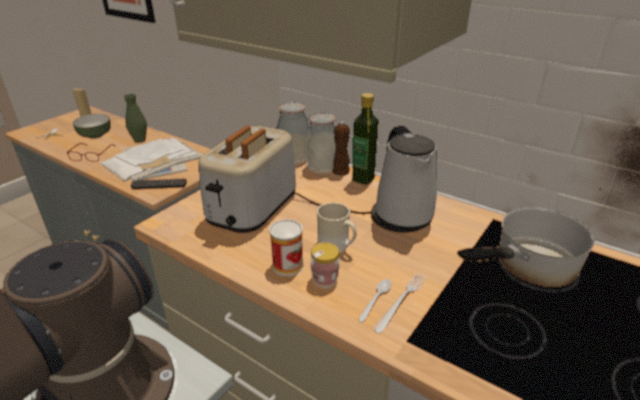

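View pics/top0.png

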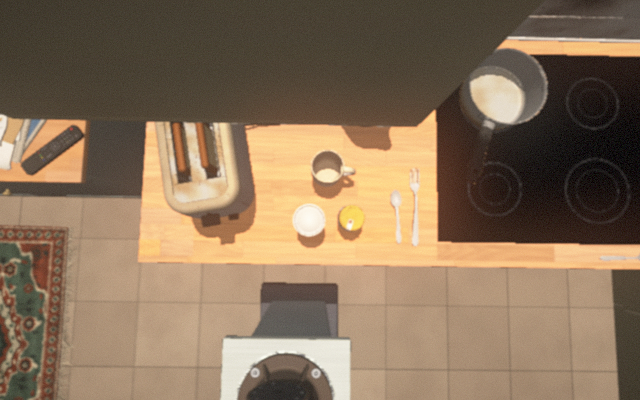

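The scene view shows the toaster at (250,180) with its lever at (213,187), the tin at (287,247), the jar with its yellow lid at (325,255), the spoon at (376,300) and the fork at (400,305). In the top view the lid is at (351,217), the spoon runs (396,195)-(399,242), and the lever is near (208–235,216). I'll measure these next.

```bash
cat >> h.py <<'E'
def cloud(n,d,info=None):
    i=info or viewer.camera_info(n); K=i['camera_matrix']; v,u=np.mgrid[:400,:640]
    p=np.stack([(u-K[0,2])*d/K[0,0],(v-K[1,2])*d/K[1,1],d],-1)
    p=p@R.from_euler('xyz',i['orientation'],degrees=True).as_matrix().T+i['eye']; p[d==0]=np.nan; return p
def ray(n,u,v,z,info=None):
    i=info or viewer.camera_info(n); r=R.from_euler('xyz',i['orientation'],degrees=True).as_matrix()@np.linalg.solve(i['camera_matrix'],[u,v,1]); e=i['eye']
    return e+r*(z-e[2])/r[2]
E
python3 - <<'E'
from h import *
np.set_printoptions(precision=3,suppress=True)
C={}
for n in ('scene','top'):
    z=np.load(n+'0.npz'); C[n]=(z['im'],cloud(n,z['d'])); im,P=C[n]
    hsv=cv2.cvtColor(im,cv2.COLOR_BGR2HSV)
    m=cv2.inRange(hsv,(22,150,100),(33,255,255)); k,l,s,c=cv2.connectedComponentsWithStats(m)
    for j in range(1,k):
        if s[j,4]>60: print(n,'yellow',s[j],c[j],'ray',ray(n,*c[j],.084),'med',np.nanmedian(P[l==j],0))
im,P=C['top']
print('worktop',P[240,270],'cab',P[100,300],P[60,300],P[118,200]); 
for q in [(396,195),(399,242),(397,215),(415,170),(416,244)]: print('spoon/fork',q,ray('top',*q,.005),P[q[1],q[0]])
print('mug,tin',P[210,309],P[158,318])
for n in C:
    Q=C[n][1]; t=(Q[...,2]>.17)&(Q[...,2]<.2)&(Q[...,1]>.1)&(Q[...,1]<.6)&(Q[...,0]<.75)
    print(n,'toastertop',Q[t].min(0),Q[t].max(0),np.median(Q[t][:,2]),t.sum())
i0=C['scene'][0][110:240,180:310]; i1=C['top'][0][120:250,140:270]
cv2.imwrite('pics/crop.png',np.hstack([cv2.resize(i0,(400,400),interpolation=3),cv2.resize(i1,(400,400),interpolation=3)]))
E
```

```text
scene yellow [313 244  25  17 188] [327.08  251.165] ray [ 0.455 -0.157  0.084] med [ 0.455 -0.16   0.086]
top yellow [341 206  23  22 278] [351.712 215.363] ray [ 0.456 -0.152  0.084] med [ 0.457 -0.153  0.085]
worktop [0.393 0.048 0.003] cab [ 0.575 -0.044  0.539] [ 0.575 -0.048  0.647] [0.574 0.099 0.457]
spoon/fork (396, 195) [ 0.513 -0.274  0.005] [ 0.513 -0.274  0.003]
spoon/fork (399, 242) [ 0.393 -0.281  0.005] [ 0.393 -0.282  0.003]
spoon/fork (397, 215) [ 0.462 -0.276  0.005] [ 0.462 -0.275  0.009]
spoon/fork (415, 170) [ 0.58  -0.324  0.005] [ 0.58  -0.324  0.003]
spoon/fork (416, 244) [ 0.388 -0.325  0.005] [ 0.388 -0.326 -0.   ]
mug,tin [ 0.466 -0.051  0.102] [ 0.599 -0.07   0.044]
scene toastertop [0.45 0.1  0.17] [0.721 0.27  0.2  ] 0.1881796507785531 2442
top toastertop [0.45 0.1  0.17] [0.647 0.283 0.2  ] 0.18705288064655107 5132
```

View pics/crop.png

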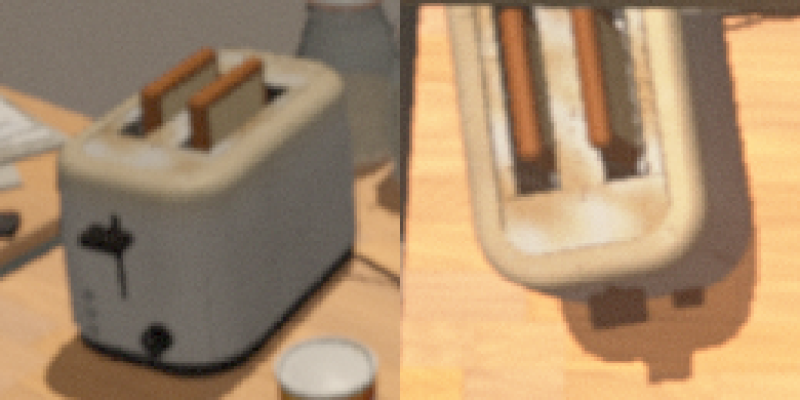

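View pics/wrist0.png

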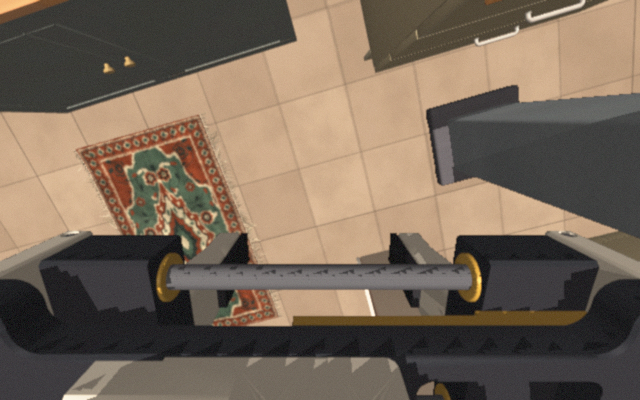

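The crop shows the black tab at scene pixel (215,188) and top pixel about (211,220). The knob is at top pixel (234,216), and the toaster's upper rim is clearly rounded. In the wrist view the open fingers are at (215,270) and (425,270). Next: the toaster frame and its end-face profile.

```bash
python3 - <<'E'
from h import *
np.set_printoptions(precision=3,suppress=True)
D={n:np.load(n+'0.npz') for n in('scene','top')}
P={n:cloud(n,D[n]['d']) for n in D}
A=np.concatenate([P[n].reshape(-1,3) for n in P]); A=A[~np.isnan(A[:,0])]
box=(A[:,1]>.08)&(A[:,1]<.42)&(A[:,0]>.38)&(A[:,0]<.78)
# mid-height slice: body walls
S=A[box&(A[:,2]>.03)&(A[:,2]<.15)]
# right side wall & front from scene
T=A[box&(A[:,2]>.165)&(A[:,2]<.195)]
r=cv2.minAreaRect(T[:,:2].astype(np.float32)); print('rect',r)
# right wall line fit from scene, points x .5-.66
W=P['scene'].reshape(-1,3); w=W[(W[:,2]>.04)&(W[:,2]<.13)&(W[:,0]>.50)&(W[:,0]<.68)&(W[:,1]>.08)&(W[:,1]<.3)]
f=np.polyfit(w[:,0],w[:,1],1); 
for _ in range(3):
    e=w[:,1]-np.polyval(f,w[:,0]); w=w[abs(e)<max(.004,1.5*e.std())]; f=np.polyfit(w[:,0],w[:,1],1)
yaw=np.degrees(np.arctan(f[0])); print('side slope deg',yaw,f,len(w),'rms',(w[:,1]-np.polyval(f,w[:,0])).std())
a=np.radians(yaw); ly=np.array([np.cos(a),np.sin(a)]); lx=np.array([np.sin(a),-np.cos(a)]) # toaster y (away), x (right)
B=A[box]; s=B[:,:2]@ly; t=B[:,:2]@lx; side=np.median(w[:,:2]@lx); print('side t',side,'-> toaster x=-30')
X=t-side-.030
for z in np.arange(.03,.19,.01):
    row=[]
    for x0 in np.arange(-.195,-.03,.02):
        k=(abs(B[:,2]-z)<.005)&(abs(X-x0)<.01); row.append(np.percentile(s[k],15) if k.sum()>2 else np.nan)
    print('z%.2f'%z,np.array(row))
for z in (.17,.18,.187):
    k=abs(B[:,2]-z)<.004; print(z,'X range',np.percentile(X[k],[1,99]),'s min',s[k].min())
# lever tab: dark pixels
hs={n:cv2.cvtColor(D[n]['im'],cv2.COLOR_BGR2HSV) for n in D}
for n,(u0,u1,v0,v1),z in (('scene',(200,228,178,198),None),('top',(195,224,208,232),None)):
    q=P[n][v0:v1,u0:u1].reshape(-1,3); q=q[(q[:,2]>.13)&(q[:,2]<.165)]
    print(n,'tab',len(q)); 
    if len(q): print(np.c_[q[:,:2]@lx-side-.03,q[:,:2]@ly,q[:,2]][::max(1,len(q)//14)])
E
```

```text
rect ((0.5854846239089966, 0.18950864672660828), (0.2667618989944458, 0.16411811113357544), 11.07827377319336)
side slope deg 10.28073810088633 [ 0.181 -0.002] 1154 rms 0.0014708582788423177
side t 0.0020478324181100434 -> toaster x=-30
z0.03 [  nan 0.48  0.474 0.473 0.473 0.475 0.474 0.479 0.505]
z0.04 [  nan 0.479 0.471 0.473 0.472 0.465 0.475 0.478 0.507]
z0.05 [  nan 0.48  0.473 0.473 0.473 0.461 0.461 0.479 0.511]
z0.06 [  nan 0.479 0.472 0.474 0.474 0.461 0.461 0.479 0.507]
z0.07 [  nan 0.481 0.473 0.473 0.473 0.471 0.464 0.48  0.509]
z0.08 [  nan 0.48  0.472 0.473 0.474 0.475 0.474 0.479 0.507]
z0.09 [  nan 0.48  0.475 0.474 0.475 0.474 0.475 0.48  0.508]
z0.10 [  nan 0.479 0.474 0.475 0.474 0.474 0.475 0.48  0.508]
z0.11 [  nan 0.481 0.475 0.475 0.475 0.474 0.476 0.481 0.51 ]
z0.12 [  nan 0.483 0.477 0.474 0.475 0.475 0.476 0.481 0.51 ]
z0.13 [  nan 0.481 0.476 0.475   nan 0.476 0.476 0.482 0.511]
z0.14 [  nan 0.482 0.479 0.451 0.449 0.454 0.478 0.483 0.512]
z0.15 [  nan 0.482 0.478 0.454 0.453 0.455 0.479 0.484 0.516]
z0.16 [  nan 0.484 0.48  0.478 0.476 0.478 0.48  0.484 0.
[... 339 characters left out ...]
 0.48   0.163]
 [-0.103  0.479  0.16 ]
 [-0.114  0.473  0.157]
 [-0.135  0.48   0.146]
 [-0.147  0.48   0.14 ]
 [-0.158  0.477  0.136]
 [-0.089  0.478  0.152]
 [-0.095  0.478  0.148]
 [-0.098  0.478  0.144]
 [-0.099  0.478  0.142]
 [-0.095  0.477  0.14 ]
 [-0.095  0.476  0.138]
 [-0.093  0.477  0.135]
 [-0.105  0.451  0.141]]
top tab 296
[[-0.086  0.479  0.165]
 [-0.095  0.477  0.147]
 [-0.099  0.476  0.132]
 [-0.141  0.478  0.153]
 [-0.098  0.471  0.145]
 [-0.102  0.469  0.149]
 [-0.097  0.466  0.145]
 [-0.133  0.468  0.148]
 [-0.129  0.465  0.149]
 [-0.125  0.462  0.149]
 [-0.121  0.459  0.147]
 [-0.117  0.456  0.147]
 [-0.111  0.453  0.147]
 [-0.105  0.45   0.145]
 [-0.123  0.449  0.145]]
```

The end face is at s≈0.474–0.479, 10.3° off the world axes, and the tab spans s 0.450–0.475 centred on X=-0.117, both matching the sizes given. The moves can't tilt the tool, so I need to know how much room the gripper body really takes. The wrist depth should show that.

```bash
python3 - <<'E'
from h import *
np.set_printoptions(precision=3,suppress=True)
o=ctrl.get_obs(); z=np.load('wrist0.npz'); P=cloud('wrist',z['d'])
Rt=R.from_euler('xyz',o['orientation'],degrees=True).as_matrix(); Q=(P-o['tool_pos'])@Rt; q=Q.reshape(-1,3)
q=q[(~np.isnan(q[:,0]))&(q[:,2]<.03)&(abs(q[:,1])<.15)&(abs(q[:,0])<.12)]
print(len(q),q.min(0),q.max(0), 'R',Rt)
for a in np.arange(-.16,.01,.01):
    k=(q[:,2]>=a)&(q[:,2]<a+.01)
    if k.sum()>3: print('z %.2f'%a,k.sum(),'x',np.percentile(q[k,0],[1,50,99]),'y',q[k,1].min(),q[k,1].max())
for u in (200,230,320,400,430,560): print(u,[Q[v,u].round(3).tolist() for v in (245,275,310,345,380)])
E
```

```text
93015 [-0.035 -0.09  -0.121] [0.039 0.089 0.   ] R [[ 0.963 -0.269 -0.   ]
 [-0.269 -0.963 -0.001]
 [ 0.     0.001 -1.   ]]
z -0.13 17 x [0.026 0.026 0.027] y -0.01621125511698776 0.01490248698902416
z -0.12 13033 x [0.019 0.024 0.026] y -0.07362301547266085 0.07313034164400482
z -0.11 34570 x [0.009 0.024 0.037] y -0.07691321532583882 0.0768025446131859
z -0.10 15260 x [-0.011  0.025  0.038] y -0.08838558480866465 0.087688377004669
z -0.09 19760 x [-0.016  0.03   0.038] y -0.08965894854497684 0.08947264445184588
z -0.08 5438 x [-0.027  0.037  0.038] y -0.0886659071981258 0.08819713752568567
z -0.07 958 x [-0.007  0.006  0.038] y -0.08824546157302875 0.08746439889050449
z -0.06 609 x [-0.012 -0.002  0.007] y -0.048514470305969476 0.04814029411207643
z -0.05 710 x [-0.012 -0.005  0.01 ] y -0.0631370601816462 0.062496767874673724
z -0.04 813 x [-0.01  0.01  0.01] y -0.06326938018526747 0.062093289923225846
z -0.03 703 x [-0.     0.009  0.01 ] y -0.061347631342007346 0.0606034654918095
z -0.02 688 x [-0.006  0.009  0.01 ] y -0.059747881966064564 0.05940070337014952
z -0.01 455 x [-0.01   0.008  0.01 ] y -0.05990408374016135 0.05954370777158779
200 [[-0.538, -0.598, 1.121], [0.029, -0.037, -0.084], [0.001, -0.048, -0.063], [0.025, -0.028, -0.106], [0.024, -0.025, -0.114]]
230 [[0.009, -0.049, -0.02], [0.029, -0.027, -0.084], [-0.919, -0.478, 1.112], [0.025, -0.021, -0.106], [0.023, -0.019, -0.114]]
320 [[-0.545, 0.008, 1.135], [0.029, 0.0, -0.084], [-0.933, 0.009, 1.13], [0.024, 0.0, -0.106], [0.024, 0.0, -0.115]]
400 [[0.009, 0.044, -0.02], [0.029, 0.025, -0.083], [-0.585, 0.293, 0.686], [0.025, 0.019, -0.106], [0.024, 0.016, -0.115]]
430 [[-0.543, 0.568, 1.131], [0.029, 0.034, -0.084], [-0.003, 0.047, -0.059], [0.024, 0.026, -0.105], [0.018, 0.025, -0.109]]
560 [[0.037, 0.075, -0.08], [0.033, 0.067, -0.09], [0.022, 0.07, -0.09], [0.025, 0.056, -0.106], [0.018, 0.055, -0.109]]
```

The depth shows that the body bulges out to 38 mm only at the sides (|y|>50 mm). In the middle it reaches only 29 mm, and the end face curves back at its sides. So a vertical press with shut fingers, the tool square to the face, can catch the tab's outer 4–5 mm without touching the toaster. I'm moving to a point in front of and above the lever.

{"fn": "step_arm", "kwargs": {"moves": [[[1.6,-3.5,0.4,0.0323,0],[1.6,-3.5,0.4,0.0323,0],[1.6,-3.5,0.4,0.0323,0],[1.6,-3.5,0.4,0.0323,0],[1.6,-3.5,0.4,0.0323,0],[1.6,-3.5,0.4,0.0323,0],[1.6,-3.5,0,0.0323,0],[1.6,-3.5,0,0.0323,0],[1.6,-3.5,0,0.0323,0],[1.6,-3.5,0,0.0323,0]]]}}

```text
clock: 1.15
tool_pos: [0.3414, 0.2986, 0.2506]
orientation: [-180.0, 0.0, 3.0]
force: [0.7, 0.7, -0.3]
opening: 0.0129
gripper_force: 0.0
```

{"fn": "step_arm", "kwargs": {"moves": [[[1.6,-3.5,0,0.0323,0],[1.6,-3.5,0,0.0323,0],[1.6,-3.5,0,0.0323,0],[1.6,-3.5,0,0.0323,0],[0,0,0,0,0],[0,0,0,0,0]]]}}

```text
clock: 1.75
tool_pos: [0.4054, 0.1594, 0.2505]
orientation: [-180.0, 0.0, 10.2]
force: [0.8, 0.7, 0.1]
opening: 0.0004
gripper_force: 0.0
```

```bash
cat > meas.py <<'E'
from h import *
np.set_printoptions(precision=4,suppress=True)
a=np.radians(10.28); ly=np.array([np.cos(a),np.sin(a)]); lx=np.array([np.sin(a),-np.cos(a)])
def st():
    o=ctrl.get_obs(); p=o['tool_pos']; print('t',o['clock'],'p',p,'rpy',o['orientation'],'s',p[:2]@ly,'X',p[:2]@lx-.032,'F',o['force'],'op',o['opening']); return o
E
python3 - <<'E'
from meas import *
o=st(); im,d=snap('wrist','wrist1'); P=cloud('wrist',d)
Rt=R.from_euler('xyz',o['orientation'],degrees=True).as_matrix(); Q=((P-o['tool_pos'])@Rt).reshape(-1,3); W=P.reshape(-1,3)
S=W[:,:2]@ly; X=W[:,:2]@lx-.032
k=(W[:,2]>.147)&(W[:,2]<.160)&(S<.473)&(S>.43)&(abs(X+.117)<.04)
print('tab',k.sum(),np.percentile(S[k],[1,50,99]),np.percentile(X[k],[1,50,99]),np.median(W[k,2]))
g=(Q[:,2]<-.06)&(Q[:,2]>-.11)&(abs(Q[:,1])<.1)
for y in np.arange(-.095,.095,.01):
    h=g&(Q[:,1]>=y)&(Q[:,1]<y+.01); print('y%.3f'%y, Q[h,0].max() if h.any() else None, end=' ')
print()
for z in (.155,.165,.175,.185):
    print(z,[round(float(np.percentile(S[j],10)),4) if (j:=(abs(W[:,2]-z)<.005)&(abs(X-x0)<.005)&(S>.465)&(S<.55)).sum()>3 else None for x0 in np.arange(-.21,-.02,.01)])
E
```

```text
t 1.75 p [0.4054 0.1594 0.2505] rpy [-179.9944    0.0022   10.1801] s 0.42732442393342723 X -0.11645018416055872 F [0.8342 0.6898 0.0869] op 0.00041375861166079815
tab 747 [0.4489 0.4605 0.4718] [-0.1327 -0.1156 -0.0977] 0.14783006148921357
y-0.095 0.038683694365247934 y-0.085 0.038740957881637034 y-0.075 0.0386399992756139 y-0.065 0.03142198342649442 y-0.055 0.03150929382937092 y-0.045 0.037997121307775494 y-0.035 0.038465602586353634 y-0.025 0.03852126248447937 y-0.015 0.03841682374946088 y-0.005 0.038456825819288776 y0.005 0.03877479924242198 y0.015 0.03837771941606277 y0.025 0.038303481915857876 y0.035 0.031700675541368635 y0.045 0.03161843037578244 y0.055 0.032850635242935786 y0.065 0.03905314020652038 y0.075 0.03921113671943052 y0.085 0.0384805246266667 
0.155 [None, None, None, None, None, 0.5486, None, None, None, 0.4729, 0.4729, None, None, None, None, None, None, None, None]
0.165 [None, None, None, None, None, 0.547, None, None, None, None, None, None, None, None, 0.5474, None, None, None, None]
0.175 [None, 0.533, 0.5023, 0.4893, 0.4819, 0.4794, 0.4786, 0.4787, 0.4786, 0.4785, 0.4785, 0.4785, 0.4784, 0.4787, 0.4804, 0.4841, 0.4905, 0.5063, None]
0.185 [None, None, 0.5099, 0.5002, 0.4935, 0.4889, 0.4873, 0.4874, 0.4881, 0.4881, 0.4888, 0.4873, 0.4874, 0.4881, 0.4904, 0.495, 0.5027, 0.5135, None]
```

View pics/wrist1.png

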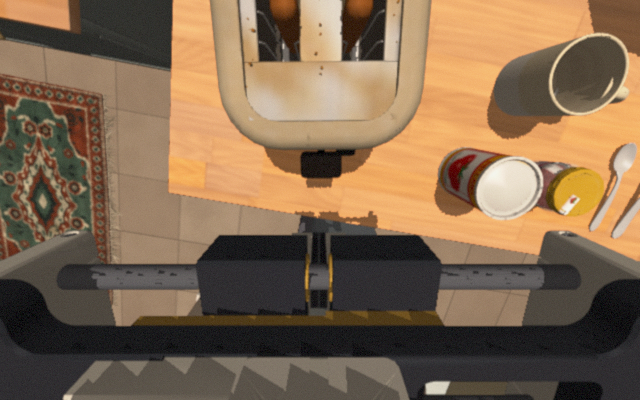

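The tab measures s 0.449–0.472 with X centred at -0.116. The picture also shows that the shut fingers' carriages bulge to 38 mm in the middle, so a vertical press would leave about 0 mm of overlap. The tool has to lean. I'll check whether driving it past its reach in free space on the left leaves it leaning, but first I need to know that space is clear.

```bash
python3 - <<'E'
from h import *
i=dict(camera_matrix=viewer.camera_info('wrist')['camera_matrix'],eye=np.array([0.25386684,0.63011269,0.38444648]),orientation=np.array([163.548434,-.0870395,-105.561608]))
W=np.concatenate([cloud('wrist',np.load('wrist0.npz')['d'],i).reshape(-1,3),cloud('scene',np.load('scene0.npz')['d']).reshape(-1,3),cloud('top',np.load('top0.npz')['d']).reshape(-1,3)])
for y in np.arange(.3,1.3,.1):
    r=[]
    for x in np.arange(-.2,.8,.1):
        k=(abs(W[:,0]-x)<.05)&(abs(W[:,1]-y)<.05); r.append('%.2f'%W[k,2].max() if k.sum()>3 else '--')
    print('y%.1f'%y,r)
E
```

```text
y0.3 ['-0.90', '-0.90', '-0.90', '-0.89', '-0.89', '0.01', '0.01', '0.53', '0.61', '0.19']
y0.4 ['-0.89', '-0.90', '-0.89', '-0.90', '-0.90', '0.01', '0.01', '0.01', '0.52', '0.00']
y0.5 ['-0.90', '-0.89', '-0.90', '-0.90', '0.33', '-0.90', '-0.90', '-0.90', '-0.90', '-0.90']
y0.6 ['-0.90', '-0.90', '-0.89', '0.32', '0.35', '-0.90', '-0.90', '-0.13', '-0.11', '-0.10']
y0.7 ['-0.90', '-0.89', '-0.89', '-0.90', '0.35', '-0.90', '-0.90', '-0.12', '-0.10', '-0.11']
y0.8 ['-0.89', '-0.90', '-0.90', '-0.90', '-0.89', '-0.90', '-0.90', '-0.13', '-0.08', '-0.08']
y0.9 ['-0.89', '-0.90', '-0.90', '-0.90', '-0.89', '-0.90', '-0.90', '-0.12', '-0.08', '-0.08']
y1.0 ['-0.89', '-0.90', '-0.90', '-0.90', '-0.90', '-0.90', '-0.89', '-0.13', '-0.09', '-0.08']
y1.1 ['-0.88', '-0.89', '-0.88', '-0.88', '-0.89', '-0.88', '-0.88', '-0.12', '-0.09', '-0.09']
y1.2 ['-0.88', '-0.88', '-0.88', '-0.88', '-0.88', '-0.88', '-0.88', '-0.12', '-0.09', '-0.05']
```

The left side is clear: nothing stands above z=-0.08 there except the gripper itself. I'll go out there and push past the reach.

{"fn": "step_arm", "kwargs": {"moves": [[[-1,4,0,0.089,0],[-1,4,0,0.089,0],[-1,4,0,0.089,0],[-1,4,0,0.089,0],[-1,4,0,0.089,0],[-1,4,0,0.089,0],[-1,4,0,0.089,0],[-1,4,0,0.089,0],[-1,4,0,0.089,0],[-1,4,0,0.089,0]]]}}

```text
clock: 2.8
tool_pos: [0.303, 0.5628, 0.2502]
orientation: [180.0, 0.0, 61.7]
force: [0.3, 0.1, 1.0]
opening: 0.0005
gripper_force: 0.0
```

{"fn": "step_arm", "kwargs": {"moves": [[[1.9,3.5,0,0,0],[1.9,3.5,0,0,0],[1.9,3.5,0,0,0],[1.9,3.5,0,0,0],[1.9,3.5,0,0,0],[1.9,3.5,0,0,0],[1.9,3.5,0,0,0],[1.9,3.5,0,0,0]]]}}

```text
clock: 3.6
tool_pos: [0.4541, 0.8402, 0.2503]
orientation: [-180.0, 0.0, 61.4]
force: [0.6, 3.0, 0.6]
opening: 0.0001
gripper_force: 0.0
```

```bash
python3 -c "
from meas import *
o=st(); print(o['joint_pos'])"
```

```text
t 3.6 p [0.4541 0.8402 0.2503] rpy [-179.9997    0.0027   61.4401] s 0.5967759373245742 X -0.7776496630382739 F [0.6116 3.0021 0.5502] op 0.00014930806315397908
[ 73.1931  52.3258  59.9964  -0.0008 -97.6731  78.2469]
```

{"fn": "step_arm", "kwargs": {"moves": [[[1.1,3.6,0,0.05,0],[1.1,3.6,0,0.05,0],[1.1,3.6,0,0.05,0],[1.1,3.6,0,0.05,0],[1.1,3.6,0,0,0],[1.1,3.6,0,0,0],[1.1,3.6,0,0,0],[1.1,3.6,0,0,0]]]}}

```text
clock: 4.4
tool_pos: [0.4642, 0.9746, 0.1813]
orientation: [177.5, -10.2, 73.1]
force: [0.4, 0.5, 0.3]
opening: 0.0002
gripper_force: 0.0
```

```bash
python3 -c "
from meas import *
o=st(); print(o['joint_pos'])"
```

```text
t 4.4 p [0.4642 0.9746 0.1813] rpy [177.5007 -10.2451  73.1172] s 0.6306688318093643 X -0.9081573905001901 F [0.4438 0.5442 0.3197] op 0.00022920562342501014
[ 75.8136  62.9194  71.6538   2.9769 -88.6182  87.2712]
```

It leans the right way: 10° so far, with the fingertips forward. I'll push on for more.

{"fn": "step_arm", "kwargs": {"moves": [[[1.1,3.6,1,0,0],[1.1,3.6,1,0,0],[1.1,3.6,1,0,0],[1.1,3.6,1,0,0],[1.1,3.6,1,0,0],[1.1,3.6,1,0,0]]]}}

```text
clock: 5.0
tool_pos: [0.4652, 1.0486, 0.1876]
orientation: [175.1, -19.8, 73.8]
force: [-0.7, 0.0, -0.2]
opening: 0.0004
gripper_force: 0.0
```

```bash
python3 -c "
from meas import *
o=st(); print(o['joint_pos'])"
```

```text
t 5.0 p [0.4652 1.0486 0.1876] rpy [175.1376 -19.8092  73.7554] s 0.6449073819194521 X -0.9807672923944276 F [-0.6728  0.0447 -0.2178] op 0.0004431541980700184
[ 77.712   64.1848  71.6543   6.3287 -78.092   84.945 ]
```

{"fn": "step_arm", "kwargs": {"moves": [[[0.3,3.6,1,0,0],[0.3,3.6,1,0,0],[0.3,3.6,1,0,0],[-1,-3.5,1,0,0],[-1,-3.5,1,0,0],[-1,-3.5,1,0,0],[-1,-3.5,1,0,0]]]}}

```text
clock: 5.7
tool_pos: [0.4117, 0.9608, 0.2331]
orientation: [174.0, -24.3, 74.2]
force: [0.2, 0.4, 1.2]
opening: 0.0008
gripper_force: 0.0
```

```bash
python3 -c "
from meas import *
o=st(); print(o['joint_pos'])"
```

```text
t 5.7 p [0.4117 0.9608 0.2331] rpy [174.0412 -24.3379  74.159 ] s 0.5765235602911907 X -0.9038628592552684 F [0.1542 0.4426 1.196 ] op 0.0007800080854993242
[ 80.3201  42.4904  29.9466  10.4454 -54.2863  78.1841]
```

The lean persists at about 25°, and a twist about z can aim it. I'm returning to the lever with the tool turned square to the face.

{"fn": "step_arm", "kwargs": {"moves": [[[-0.5,-4,0.4,-0.0536,0],[-0.5,-4,0.4,-0.0536,0],[-0.5,-4,0.4,-0.0536,0],[-0.5,-4,0.4,-0.0536,0],[-0.5,-4,0.4,-0.0536,0],[-0.5,-4,0.4,-0.0536,0],[-0.5,-4,0.4,-0.0536,0],[-0.5,-4,0.4,-0.0536,0],[-0.5,-4,0.4,-0.0536,0],[-0.5,-4,0.4,-0.0536,0]]]}}

```text
clock: 6.7
tool_pos: [0.3623, 0.5606, 0.2732]
orientation: [174.1, -24.4, 43.3]
force: [-0.3, 0.4, 0.5]
opening: 0.0005
gripper_force: 0.0
```

{"fn": "step_arm", "kwargs": {"moves": [[[0.5,-4,0,-0.0536,0],[0.5,-4,0,-0.0536,0],[0.5,-4,0,-0.0536,0],[0.5,-4,0,-0.0536,0],[0.5,-4,0,-0.0536,0],[0.5,-4,0,-0.0536,0],[0.5,-4,0,-0.0536,0],[0.5,-4,0,-0.0536,0],[0.5,-4,0,-0.0536,0],[0.5,-4,0,-0.0536,0]]]}}

```text
clock: 7.7
tool_pos: [0.4131, 0.1609, 0.2731]
orientation: [174.2, -24.4, 12.6]
force: [0.1, -0.4, 0.7]
opening: 0.0001
gripper_force: 0.0
```

```bash
python3 -c "
from meas import *
o=st(); print(o['joint_pos'])
m=R.from_euler('xyz',o['orientation'],degrees=True).as_matrix(); print(m)
print('go cm',(np.array([.4415,.1604])-o['tool_pos'][:2])*100)"
```

```text
t 7.7 p [0.4131 0.1609 0.2731] rpy [174.1969 -24.3577  12.5927] s 0.43514781013853676 X -0.11657880887747481 F [ 0.1222 -0.3522  0.7339] op 0.00014362095056887373
[ 66.6962 -19.0866 -49.1491  29.0579 -53.7476  18.4847]
[[ 0.8891  0.1762  0.4225]
 [ 0.1986 -0.98   -0.0092]
 [ 0.4124  0.0921 -0.9063]]
go cm [ 2.8431 -0.0477]
```

{"fn": "step_arm", "kwargs": {"moves": [[[0.7,0,-1,0,0],[0.7,0,-1,0,0],[0.7,0,-1,0,0],[0.7,0,-1,0,0],[0,0,-1.2,0,0],[0,0,-1.2,0,0],[0,0,-1.2,0,0],[0,0,-1.0,0,0],[0,0,0,0,0]]]}}

```text
clock: 8.6
tool_pos: [0.4411, 0.1619, 0.1861]
orientation: [174.1, -24.3, 12.7]
force: [-0.1, 0.2, 0.7]
opening: 0.0004
gripper_force: 0.0
```

```bash
python3 - <<'E'
from meas import *
o=st(); print(o['joint_pos']); im,d=snap('wrist','wrist2'); P=cloud('wrist',d)
Rt=R.from_euler('xyz',o['orientation'],degrees=True).as_matrix(); W=P.reshape(-1,3); Q=(W-o['tool_pos'])@Rt
S=W[:,:2]@ly; X=W[:,:2]@lx-.032
k=(W[:,2]>.142)&(W[:,2]<.16)&(S<.472)&(S>.44)&(abs(X+.117)<.03)
print('tab',k.sum(), np.percentile(S[k],[2,98]) if k.any() else '', np.percentile(X[k],[2,98]) if k.any() else '',np.median(W[k,2]) if k.any() else '')
im2,_=snap('scene','scene2')
c=im2[110:240,150:310]; cv2.imwrite('pics/c2.png',np.hstack([cv2.resize(im,(400,250)),cv2.resize(c,(400,325))[:250]]))
E
```

```text
t 8.6 p [0.4411 0.1619 0.1861] rpy [174.0748 -24.2613  12.7089] s 0.4628837915248422 X -0.11257895596608117 F [-0.0624  0.2458  0.74  ] op 0.00040971150954643103
[ 57.7629 -10.5953 -58.1419  38.6459 -35.4484  13.1106]
tab 120 [0.4514 0.4719] [-0.133 -0.1  ] 0.14743445305006656
```

View pics/c2.png

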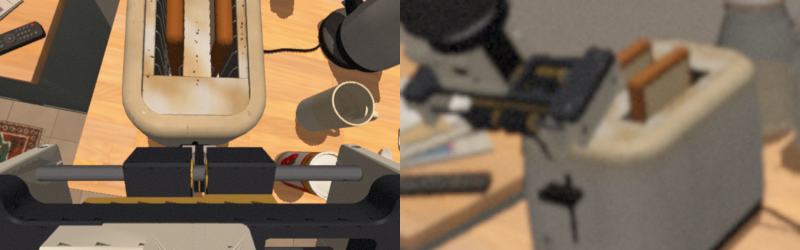

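The tool is leaning and stands just above the tab: the left half shows it with the toaster clear, the right half with the tab at (565,190). Joint 3 is at its limit, so the full stroke isn't reachable with this much lean. I'll back off 3 cm and go down in the free space in front, letting the arm shed as much lean as it needs. Then I'll come up and press with what is left.

{"fn": "step_arm", "kwargs": {"moves": [[[-1.5,-0.3,0,0,0],[-1.5,-0.3,0,0,0],[0,0,-1,0,0],[0,0,-1,0,0],[0,0,-1,0,0],[0,0,-1,0,0],[0,0,0,0,0]]]}}

```text
clock: 9.4
tool_pos: [0.4242, 0.1632, 0.1707]
orientation: [174.1, -21.9, 12.4]
force: [-0.2, -0.5, -1.0]
opening: 0.0002
gripper_force: 0.0
```

```bash
python3 -c "
from meas import *
o=st(); print(o['joint_pos'])
m=R.from_euler('xyz',o['orientation'],degrees=True).as_matrix(); print(m[:,2])"
```

```text
t 9.4 p [0.4242 0.1632 0.1707] rpy [174.0511 -21.9381  12.394 ] s 0.4465647124888255 X -0.1168781800606398 F [-0.2218 -0.4809 -0.9935] op 0.00018050254859072797
[ 60.1486  -9.9919 -58.2158  35.3756 -36.5486  13.2861]
[ 0.3852 -0.0215 -0.9226]
```

{"fn": "step_arm", "kwargs": {"moves": [[[-1.5,-0.3,0,0,0],[-1.5,-0.3,0,0,0],[-1.5,-0.3,0,0,0],[0,0,0,0,0]]]}}

```text
clock: 9.8
tool_pos: [0.3843, 0.1588, 0.1842]
orientation: [174.2, -21.1, 12.3]
force: [-0.3, 0.3, -0.2]
opening: 0.0005
gripper_force: 0.0
```

```bash
python3 -c "
from meas import *
o=st(); print(o['joint_pos'])
m=R.from_euler('xyz',o['orientation'],degrees=True).as_matrix(); print(m[:,2])"
```

```text
t 9.8 p [0.3843 0.1588 0.1842] rpy [174.2349 -21.0597  12.3208] s 0.406483372755402 X -0.11966981177630277 F [-0.3045  0.2877 -0.1976] op 0.0005248611317658558
[ 68.4219 -15.5463 -58.2291  30.2924 -44.3773  11.4637]
[ 0.3707 -0.0218 -0.9285]
```

{"fn": "step_arm", "kwargs": {"moves": [[[0,0,-2,0,0],[0,0,-2,0,0],[0,0,-2,0,0],[0,0,-2,0,0],[0,0,0,0,0]]]}}

```text
clock: 10.3
tool_pos: [0.4034, 0.1714, 0.1369]
orientation: [174.1, -17.8, 12.0]
force: [-0.4, -0.1, -0.1]
opening: 0.0009
gripper_force: 0.0
```

```bash
python3 -c "
from meas import *
o=st(); print(o['joint_pos'])
m=R.from_euler('xyz',o['orientation'],degrees=True).as_matrix(); print(m[:,2])"
```

```text
t 10.3 p [0.4034 0.1714 0.1369] rpy [174.0812 -17.8208  11.9558] s 0.42751740119464454 X -0.1286281325547734 F [-0.3804 -0.1209 -0.1237] op 0.0008574957971727205
[ 62.37    -6.7054 -58.2132  31.0021 -35.6653  13.6963]
[ 0.3192 -0.0378 -0.9469]
```

{"fn": "step_arm", "kwargs": {"moves": [[[-0.6,-0.3,-2,0,0],[-0.6,-0.3,-2,0,0],[-0.6,-0.3,-2,0,0],[0,0,0,0,0]]]}}

```text
clock: 10.7
tool_pos: [0.4018, 0.1747, 0.1057]
orientation: [174.2, -15.0, 11.7]
force: [-0.2, -0.1, -0.4]
opening: 0.0004
gripper_force: 0.0
```

```bash
python3 -c "
from meas import *
o=st(); print(o['joint_pos'])
m=R.from_euler('xyz',o['orientation'],degrees=True).as_matrix(); print(m)"
```

```text
t 10.7 p [0.4018 0.1747 0.1057] rpy [174.2059 -15.0232  11.6767] s 0.42656373013658155 X -0.13214881930561095 F [-0.2251 -0.1117 -0.3969] op 0.00042104844227206466
[ 60.8253  -2.34   -58.2308  29.4519 -32.0746  15.2465]
[[ 0.9458  0.1757  0.273 ]
 [ 0.1955 -0.9796 -0.0467]
 [ 0.2592  0.0975 -0.9609]]
```

The lean is now 16°. I worked out that s≈0.455 gives 5 mm of overlap with the tab and about 5 mm of body clearance over the full stroke. I'm going up, over and down to just above the tab.

{"fn": "step_arm", "kwargs": {"moves": [[[0,0,2,0,0],[0,0,2,0,0],[0,0,2,0,0],[0,0,2,0,0],[1.1,-0.5,0,0,0],[1.1,-0.5,0,0,0],[0.9,-0.4,0,0,0],[0,0,-1,0,0],[0,0,0,0,0]]]}}

```text
clock: 11.6
tool_pos: [0.4324, 0.1598, 0.1753]
orientation: [174.2, -15.0, 11.6]
force: [0.3, -0.0, 0.3]
opening: 0.0004
gripper_force: 0.0
```

```bash
python3 -c "
from meas import *
o=st(); print(o['joint_pos']); print((np.array([.4332,.1609])-o['tool_pos'][:2])*100)"
```

```text
t 11.6 p [0.4324 0.1598 0.1753] rpy [174.193  -15.0267  11.6201] s 0.45392716055921256 X -0.11207619204803158 F [ 0.3212 -0.0472  0.2624] op 0.0004117002455406412
[ 56.8056  -5.9557 -48.1263  21.7227 -43.3978  28.7484]
[0.085  0.1102]
```

{"fn": "step_arm", "kwargs": {"moves": [[[0.1,0.1,-1,0,0],[0,0,-0.4,0,0],[0,0,-0.4,0,0],[0,0,-0.4,0,0],[0,0,-0.4,0,0],[0,0,-0.4,0,0],[0,0,0,0,0]]]}}

```text
clock: 12.3
tool_pos: [0.4339, 0.1617, 0.1465]
orientation: [174.3, -15.1, 11.7]
force: [0.2, 0.1, 0.1]
opening: 0.0003
gripper_force: 0.0
```

```bash
python3 -c "
from meas import *
o=st(); im,d=snap('scene','s3'); P=cloud('scene',d).reshape(-1,3); S=P[:,:2]@ly; X=P[:,:2]@lx-.032
k=(S>.485)&(S<.62)&(X>-.19)&(X<-.04)&(P[:,2]>.192)&(P[:,2]<.24); print('bread top',np.percentile(P[k,2],98),k.sum())
z=np.load('scene0.npz'); P=cloud('scene',z['d']).reshape(-1,3); S=P[:,:2]@ly; X=P[:,:2]@lx-.032
k=(S>.485)&(S<.62)&(X>-.19)&(X<-.04)&(P[:,2]>.192)&(P[:,2]<.24); print('before',np.percentile(P[k,2],98),k.sum())
"
```

```text
t 12.3 p [0.4339 0.1617 0.1465] rpy [174.2595 -15.1199  11.6847] s 0.4557620954914185 X -0.11371811622134742 F [0.1743 0.0733 0.1457] op 0.0002889077277599866
bread top 0.22010871168810947 366
before 0.2239196757770404 487
```

{"fn": "step_arm", "kwargs": {"moves": [[[0,0,-0.4,0,0],[0,0,-0.4,0,0],[0,0,-0.4,0,0],[0,0,-0.4,0,0],[0,0,-0.4,0,0],[0,0,-0.4,0,0]]]}}

```text
clock: 12.95
tool_pos: [0.4341, 0.162, 0.1226]
orientation: [174.3, -15.2, 11.7]
force: [0.3, 0.7, 1.0]
opening: 0.0004
gripper_force: 0.3
```

```bash
python3 -c "
from meas import *
o=st(); print(o['joint_pos']); im,d=snap('scene','s4'); P=cloud('scene',d).reshape(-1,3); S=P[:,:2]@ly; X=P[:,:2]@lx-.032
k=(S>.485)&(S<.62)&(X>-.19)&(X<-.04)&(P[:,2]>.192)&(P[:,2]<.24); print('bread top',np.percentile(P[k,2],98),k.sum())
cv2.imwrite('pics/c4.png',cv2.resize(im[100:250,150:330],(720,600)))
"
```

```text
t 12.95 p [0.4341 0.162  0.1226] rpy [174.2887 -15.1503  11.6818] s 0.4560070970461411 X -0.11398034223881286 F [0.2818 0.722  0.9799] op 0.00041588717840124266
[ 55.4833  -1.6366 -54.1333  27.1773 -33.4594  23.1544]
bread top 0.1971902508623256 116
```

View pics/c4.png

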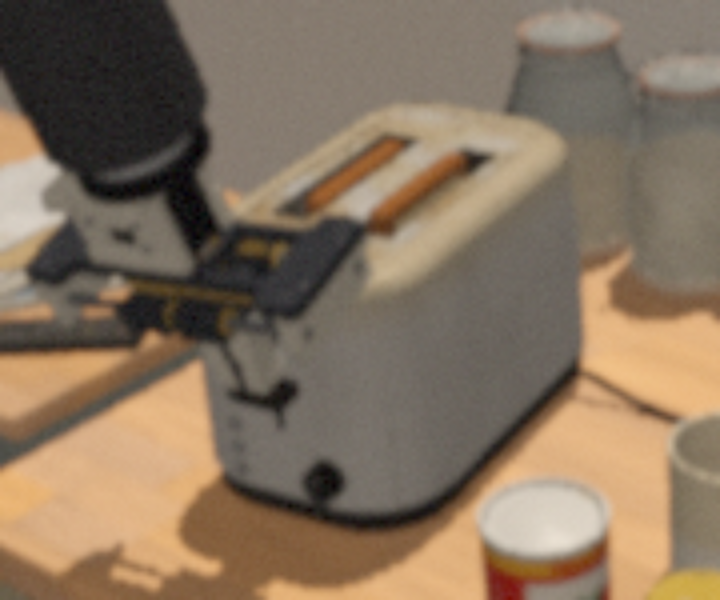

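The picture shows the fingertips on the tab at (265,395), the bread nearly level with the slots, and the gripper clear of the face. I'll keep pressing.

{"fn": "step_arm", "kwargs": {"moves": [[[0,0,-0.4,0,0],[0,0,-0.4,0,0],[0,0,-0.4,0,0],[0,0,-0.4,0,0],[0,0,-0.4,0,0],[0,0,-0.4,0,0]]]}}

```text
clock: 13.6
tool_pos: [0.434, 0.1619, 0.0986]
orientation: [174.3, -15.1, 11.7]
force: [-0.1, -0.5, -0.3]
opening: 0.0006
gripper_force: 0.3
```

{"fn": "step_arm", "kwargs": {"moves": [[[0,0,-0.1,0,0],[0,0,-0.1,0,0],[0,0,-0.1,0,0]]]}}

```text
clock: 13.9
tool_pos: [0.4341, 0.162, 0.0959]
orientation: [174.3, -15.2, 11.7]
force: [0.4, -0.1, 0.4]
opening: 0.0005
gripper_force: 0.3
```

```bash
python3 -c "
from meas import *
o=st(); print(o['joint_pos'])
"
```

```text
t 13.9 p [0.4341 0.162  0.0959] rpy [174.2878 -15.1529  11.6746] s 0.4560006996267082 X -0.11390440591434355 F [ 0.4443 -0.0993  0.3554] op 0.0005311013662047814
[ 54.1042   0.8255 -57.5378  32.0582 -27.9709  18.7999]
```

{"fn": "step_arm", "kwargs": {"moves": [[[0,0,-0.1,0,0],[0,0,-0.1,0,0],[0,0,-0.1,0,0]]]}}

```text
clock: 14.2
tool_pos: [0.434, 0.162, 0.0929]
orientation: [174.3, -15.2, 11.7]
force: [-0.2, -0.5, 0.4]
opening: 0.0006
gripper_force: 0.3
```

{"fn": "step_arm", "kwargs": {"moves": [[[0,0,-0.1,0,0],[0,0,0,0,0]]]}}

```text
clock: 14.4
tool_pos: [0.4341, 0.162, 0.0919]
orientation: [174.3, -15.2, 11.7]
force: [-0.8, 0.0, 0.5]
opening: 0.0004
gripper_force: 0.7
```

```bash
python3 -c "
from meas import *
o=st(); print(o['joint_pos'])
"
```

```text
t 14.4 p [0.4341 0.162  0.0919] rpy [174.2814 -15.1526  11.6827] s 0.45601673896823147 X -0.11390959266370838 F [-0.8261  0.0395  0.4886] op 0.00039012871344001106
[ 53.8101   1.2172 -58.0812  33.0324 -27.1047  17.9936]
```

{"fn": "step_arm", "kwargs": {"moves": [[[0,0,-0.1,0,0],[0,0,-0.1,0,0],[0,0,0,0,0]]]}}

```text
clock: 14.7
tool_pos: [0.4345, 0.162, 0.0911]
orientation: [174.3, -15.2, 11.7]
force: [-11.4, -2.9, 18.2]
opening: 0.0004
gripper_force: 9.7
```

```bash
python3 -c "
from meas import *
o=st(); print(o['joint_pos'])
"
```

```text
t 14.7 p [0.4345 0.162  0.0911] rpy [174.2817 -15.18    11.675 ] s 0.4564473271328883 X -0.11389940323042612 F [-11.4438  -2.8893  18.1891] op 0.0003882474020592912
[ 53.6878   1.3262 -58.1924  33.3288 -26.8799  17.7822]
```

The lever has reached its stop (18 N up). I'm lifting off straight up, then checking.

{"fn": "step_arm", "kwargs": {"moves": [[[-0.1,0,0.3,0,0],[-0.3,0,1,0,0],[-0.5,-0.1,2,0,0],[-0.5,-0.1,3,0,0],[-0.5,-0.1,3,0,0],[-0.5,-0.1,3,0,0],[0,0,3,0,0],[0,0,2,0,0]]]}}

```text
clock: 15.5
tool_pos: [0.4103, 0.1588, 0.2656]
orientation: [174.4, -15.2, 11.7]
force: [-0.1, 0.3, -0.8]
opening: 0.0005
gripper_force: 0.0
```

```bash
python3 - <<'E'
from meas import *
o=st(); print(o['joint_pos'])
im,d=snap('top','t5'); P=cloud('top',d).reshape(-1,3); S=P[:,:2]@ly; X=P[:,:2]@lx-.032
k=(S<.470)&(S>.449)&(abs(X+.117)<.018)&(P[:,2]>.04)&(P[:,2]<.17); print('tab top z',np.percentile(P[k,2],[5,50,95]) if k.any() else None,k.sum())
k0=cloud('top',np.load('top0.npz')['d']).reshape(-1,3)
for Q in (k0,P):
    T=Q[(Q[:,2]>.18)&(Q[:,2]<.195)&(Q[:,1]>.08)&(Q[:,1]<.32)&(Q[:,0]>.46)&(Q[:,0]<.56)]; s=T[:,:2]@ly; x=T[:,:2]@lx-.032; print('toaster s min',np.percentile(s,.5),'X',np.percentile(x,[.5,99.5]),len(T))
im,d=snap('scene','s5'); cv2.imwrite('pics/c5.png',cv2.resize(im[100:250,150:330],(720,600)))
P=cloud('scene',d).reshape(-1,3); 
for W in (cloud('scene',np.load('scene0.npz')['d']).reshape(-1,3),P):
    w=W[(W[:,2]>.04)&(W[:,2]<.13)&(W[:,0]>.52)&(W[:,0]<.66)&(abs(W[:,1]-np.polyval([.181,-.002],W[:,0]))<.008)]; print('side',np.polyfit(w[:,0],w[:,1],1),len(w), np.median(w[:,1]-.181*w[:,0]))
E
```

```text
t 15.5 p [0.4103 0.1588 0.2656] rpy [174.4247 -15.2205  11.6874] s 0.4320864657921803 X -0.11499333699253424 F [-0.1145  0.2942 -0.8429] op 0.0005033075451753765
[ 60.9182 -13.375  -40.0022  17.7785 -58.8573  31.3758]
tab top z [0.0876 0.0895 0.0916] 31
toaster s min 0.48238611999149805 X [-0.1925 -0.0381] 2866
toaster s min 0.48236686071778884 X [-0.1923 -0.0379] 2849
side [ 0.1871 -0.0056] 891 -0.002013681883422505
side [ 0.1867 -0.0054] 880 -0.0020893747289823586
```

View pics/c5.png

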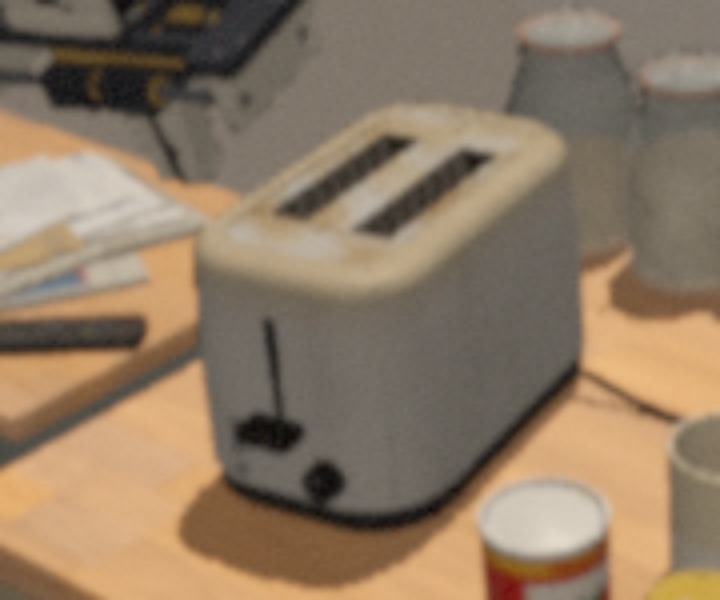

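The lever is fully down: its top measures 0.0895 m. The bread has sunk and the toaster hasn't moved. Before pointing I'll take out the remaining 15° lean the same way, going low and close in free space.

{"fn": "step_arm", "kwargs": {"moves": [[[-0.5,0,-2.5,0,0],[-0.5,0,-2.5,0,0],[-0.5,0,-2.5,0,0],[-0.5,0,-2.5,0,0],[-1,0,-2.5,0,0],[-1,0,-2.5,0,0],[-1,0,-2,0,0],[-1,0,-2,0,0],[-1,0,-1,0,0]]]}}

```text
clock: 16.5
tool_pos: [0.3604, 0.1729, 0.0954]
orientation: [174.2, -11.7, 11.3]
force: [-0.4, -1.1, 0.1]
opening: 0.0004
gripper_force: 0.0
```

```bash
python3 -c "
from meas import *
o=st(); print(o['joint_pos'])
"
```

```text
t 16.5 p [0.3604 0.1729 0.0954] rpy [174.1943 -11.674   11.3228] s 0.38547599263227006 X -0.13777480725110253 F [-0.4401 -1.0961  0.1159] op 0.0004180734475146947
[ 66.4796  -3.6215 -58.2544  22.5206 -35.6087  15.8325]
```

{"fn": "step_arm", "kwargs": {"moves": [[[-1.5,-0.3,-0.8,0,0],[-1.5,-0.3,-0.8,0,0],[-1.5,-0.3,-0.8,0,0],[-1.5,-0.3,-0.8,0,0],[-1.5,-0.3,-0.8,0,0],[-1.5,-0.3,-0.8,0,0]]]}}

```text
clock: 17.1
tool_pos: [0.2953, 0.1793, 0.09]
orientation: [174.1, -7.8, 10.9]
force: [0.4, 0.4, -0.2]
opening: 0.0005
gripper_force: 0.0
```

```bash
python3 -c "
from meas import *
o=st(); print(o['joint_pos'])
"
```

```text
t 17.1 p [0.2953 0.1793 0.09  ] rpy [174.1126  -7.7523  10.9403] s 0.3225911318389533 X -0.15568869194363583 F [ 0.4365  0.3594 -0.2431] op 0.0005407779169339082
[ 77.1127  -6.6497 -58.2233  14.3104 -41.6234  12.4422]
```

{"fn": "step_arm", "kwargs": {"moves": [[[-1,0,-1,0,0],[-1,0,-1,0,0],[-1,0,-1,0,0],[-1,0,-1,0,0],[-1,0,-1,0,0]]]}}

```text
clock: 17.6
tool_pos: [0.2616, 0.1984, 0.0659]
orientation: [173.6, -5.1, 10.6]
force: [0.6, -0.1, 0.4]
opening: 0.0004
gripper_force: 0.0
```

```bash
python3 - <<'E'
from meas import *
o=st(); print(o['joint_pos'])
z=np.load('t5.npz'); P=cloud('top',z['d']); im=z['im']
# lid: points at lid height near the jar
k=(abs(P[...,2]-.085)<.008)&(abs(P[...,0]-.456)<.05)&(abs(P[...,1]+.155)<.05)
print('lid rect',cv2.minEnclosingCircle(P[k][:,:2].astype(np.float32)),k.sum())
b=cv2.boundingRect(k.astype(np.uint8)); print(b,ray('top',b[0]+b[2]/2-.5,b[1]+b[3]/2-.5,.084))
# spoon: bright low-saturation pixels on worktop
hsv=cv2.cvtColor(im,cv2.COLOR_BGR2HSV); m=((hsv[...,1]<70)&(hsv[...,2]>100)).astype(np.uint8); m[:,:384]=0; m[:,425:]=0; m[:160]=0; m[250:]=0
n,l,s,c=cv2.connectedComponentsWithStats(m)
for j in range(1,n):
    if s[j,4]>40:
        x,y,w,h=s[j,:4]; yy,xx=np.where(l==j); t=xx[yy<y+2].mean(),y-.5; e=xx[yy>y+h-3].mean(),y+h-.5
        A,B=ray('top',*t,.005),ray('top',*e,.005); print(s[j],A,B,'len',np.linalg.norm(A-B),'mid',(A+B)/2)
E
```

```text
t 17.6 p [0.2616 0.1984 0.0659] rpy [173.5552  -5.0773  10.6223] s 0.2927811970919041 X -0.1805624440141513 F [ 0.5953 -0.1468  0.3606] op 0.0003819101297800806
[ 82.4753  -3.2466 -58.2168  10.6047 -40.0945   9.4376]
lid rect ((0.45070597529411316, -0.1505202353000641), 0.031010091304779053) 525
(338, 205, 27, 26) [ 0.4508 -0.1501  0.084 ]
[410 168  10  78 394] [ 0.5861 -0.3195  0.005 ] [ 0.3846 -0.3216  0.005 ] len 0.20157181397824478 mid [ 0.4853 -0.3206  0.005 ]
[391 190  11  54 297] [ 0.5276 -0.272   0.005 ] [ 0.389  -0.2796  0.005 ] len 0.13880022274535064 mid [ 0.4583 -0.2758  0.005 ]
```

The lean is down to 8°. The lid's middle is at (0.451,-0.150), with a radius of 31 mm as given. The spoon's middle is at (0.458,-0.276), with a length of 139 mm as given. I'm moving to the jar, going over at z=0.2.

{"fn": "step_arm", "kwargs": {"moves": [[[2,-1,3.4,0,0],[2,-1,3.4,0,0],[2,-1,3.4,0,0],[2,-1,3.4,0,0],[1.7,-1,0,0,0],[1.7,-1,0,0,0],[1.7,-1,0,0,0],[1.7,-1,0,0,0]]]}}

```text
clock: 18.4
tool_pos: [0.4106, 0.118, 0.2018]
orientation: [173.6, -5.1, 10.6]
force: [-0.5, 0.6, -0.3]
opening: 0.0006
gripper_force: 0.0
```

{"fn": "step_arm", "kwargs": {"moves": [[[0.6,-3.8,0,0,0],[0.6,-3.8,0,0,0],[0.6,-3.8,0,0,0],[0.6,-3.8,0,0,0],[0.6,-3.8,0,0,0],[0.6,-3.8,0,0,0],[0.6,-3.8,0,0,0],[0,0,0,0,0]]]}}

```text
clock: 19.2
tool_pos: [0.4519, -0.1509, 0.2014]
orientation: [173.6, -5.0, 10.4]
force: [-1.0, 0.6, 0.7]
opening: 0.0002
gripper_force: 0.0
```

```bash
python3 -c "
from meas import *
o=st(); print(o['joint_pos'], (np.array([.451,-.150,.111])-o['tool_pos'])*100)
"
```

```text
t 19.2 p [ 0.4519 -0.1509  0.2014] rpy [173.6066  -5.0057  10.3512] s 0.4177400719283378 X 0.19710011274508574 F [-1.0053  0.6231  0.6702] op 0.00017118726793324796
[ 10.7079  -2.1999 -34.4005   8.0426 -53.1059  84.7938] [-0.0919  0.0873 -9.0362]
```

Going down to 27 mm above the lid and holding there for about 2.3 s.

{"fn": "step_arm", "kwargs": {"moves": [[[-0.1,0.1,-2,0,0],[0,0,-2,0,0],[0,0,-2,0,0],[0,0,-2,0,0],[0,0,-1,0,0],[0,0,0,0,0],[0,0,0,0,0],[0,0,0,0,0]]]}}

```text
clock: 20.0
tool_pos: [0.4519, -0.1465, 0.1133]
orientation: [173.6, -5.2, 10.7]
force: [0.3, 0.3, -0.3]
opening: 0.0006
gripper_force: 0.0
```

{"fn": "step_arm", "kwargs": {"moves": [[[0,0,0,0,0],[0,0,0,0,0],[0,0,0,0,0],[0,0,0,0,0],[0,0,0,0,0],[0,0,0,0,0],[0,0,0,0,0],[0,0,0,0,0],[0,0,0,0,0],[0,0,0,0,0]]]}}

```text
clock: 21.0
tool_pos: [0.4511, -0.1468, 0.1124]
orientation: [173.6, -5.1, 10.6]
force: [0.2, -0.5, 0.2]
opening: 0.0006
gripper_force: 0.0
```

{"fn": "step_arm", "kwargs": {"moves": [[[0,0,0,0,0],[0,0,0,0,0],[0,0,0,0,0],[0,0,0,0,0],[0,0,0,0,0],[0,0,0,0,0],[0,0,0,0,0],[0,0,0,0,0],[0,0,0,0,0],[0,0,0,0,0]]]}}

```text
clock: 22.0
tool_pos: [0.4511, -0.1468, 0.1124]
orientation: [173.6, -5.1, 10.6]
force: [-0.6, -0.3, 0.2]
opening: 0.0006
gripper_force: 0.0
```

{"fn": "step_arm", "kwargs": {"moves": [[[0,0,2,0,0],[0,0,2,0,0],[0.1,-3,1,0,0],[0.2,-3.2,0,0,0],[0.2,-3.2,0,0,0],[0.2,-3.2,0,0,0],[0,0,0,0,0]]]}}

```text
clock: 22.7
tool_pos: [0.4582, -0.2754, 0.1621]
orientation: [173.6, -5.1, 10.5]
force: [-0.5, 0.5, -0.6]
opening: 0.0005
gripper_force: 0.0
```

```bash
python3 -c "
from meas import *
o=st(); print(o['joint_pos'], (np.array([.458,-.276,.040])-o['tool_pos'])*100)
"
```

```text
t 22.7 p [ 0.4582 -0.2754  0.1621] rpy [173.5796  -5.1018  10.4783] s 0.40166928381501293 X 0.32071871688105624 F [-0.4645  0.507  -0.6112] op 0.0005187944551009551
[ -6.5599   5.5985 -31.2975   6.4103 -46.5275 102.6063] [ -0.0167  -0.0625 -12.2145]
```

{"fn": "step_arm", "kwargs": {"moves": [[[0,0,-1.5,0.1,0],[0,0,-1.5,0.1,0],[0,0,-2,0.1,0],[0,0,-2,0.1,0],[0,0,-2,0.1,0],[0,0,-2,0,0],[0,0,-1.5,0,0],[0,0,0,0,0],[0,0,0,0,0],[0,0,0,0,0]]]}}

```text
clock: 23.7
tool_pos: [0.4588, -0.2727, 0.0383]
orientation: [173.5, -5.2, 39.3]
force: [-1.4, -0.0, 0.8]
opening: 0.0005
gripper_force: 0.0
```

{"fn": "step_arm", "kwargs": {"moves": [[[0,0,0,0,0],[0,0,0,0,0],[0,0,0,0,0],[0,0,0,0,0],[0,0,0,0,0],[0,0,0,0,0],[0,0,0,0,0],[0,0,0,0,0],[0,0,0,0,0],[0,0,0,0,0]]]}}

```text
clock: 24.7
tool_pos: [0.4581, -0.2728, 0.0374]
orientation: [173.6, -5.1, 39.3]
force: [0.2, 0.3, -0.4]
opening: 0.0003
gripper_force: 0.0
```

```bash
python3 -c "
from meas import *
o=st(); im,d=snap('scene','s6'); cv2.imwrite('pics/c6.png',cv2.resize(im[150:350,170:450],(784,560)))
"
```

```text
t 24.7 p [ 0.4581 -0.2728  0.0374] rpy [173.5895  -5.1242  39.282 ] s 0.40206662094751805 X 0.31818273521617213 F [ 0.1795  0.3496 -0.3965] op 0.00029519431080363785
```

View pics/c6.png

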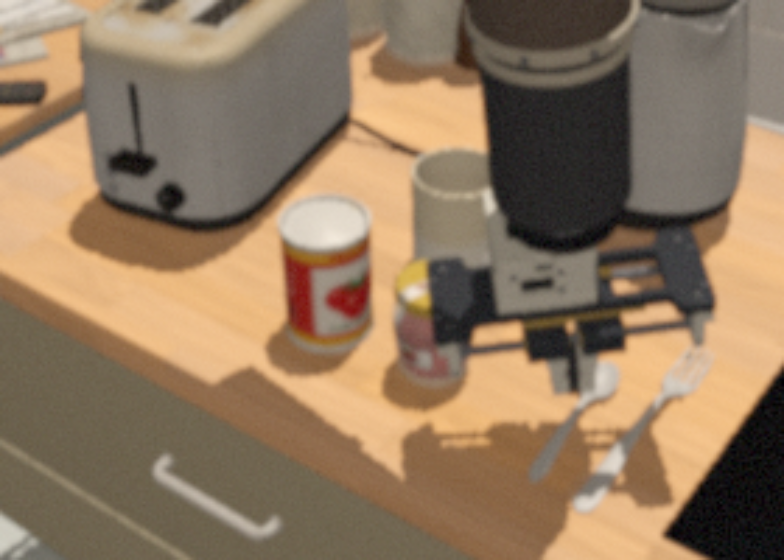

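The fingertips hover just above the spoon's middle at (570,390) and touch nothing. The jar at (430,330), the fork and the lowered lever at (130,160) are all in place. I'll nudge the tool 3 mm to centre it, hold another second and hand in.

{"fn": "step_arm", "kwargs": {"moves": [[[0,-0.3,0,0,0],[0,0,0,0,0],[0,0,0,0,0],[0,0,0,0,0],[0,0,0,0,0],[0,0,0,0,0],[0,0,0,0,0],[0,0,0,0,0],[0,0,0,0,0],[0,0,0,0,0]]]}}

```text
clock: 25.75
tool_pos: [0.4581, -0.2758, 0.0374]
orientation: [173.6, -5.1, 39.3]
force: [-0.5, -0.2, 0.7]
opening: 0.0001
gripper_force: 0.0
```

```bash
python3 -c "
from meas import *
st(); print(close_job())"
```

```text
t 25.75 p [ 0.4581 -0.2758  0.0374] rpy [173.5885  -5.1238  39.2836] s 0.4015305351989609 X 0.32112611382490663 F [-0.5387 -0.1583  0.7148] op 8.838819808904003e-05
the job is handed in; nothing more can be done
None
```

The lever is fully down with the toaster unmoved, I pointed at the jam lid for just over 2 s and then at the teaspoon, and I handed the job in at 25.75 s still pointing at it; the tool leaned about 8° while pointing, and the lever press ended with a brief push of about 18 N at its stop.

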